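# Take the top sample cup for measuring

### The arm

A 6-joint arm with a two-finger parallel gripper is mounted at the origin on the work surface. World frame = base frame: x ahead of the robot, y to its left, z up, the work surface at z = 0. Lengths are in m, angles in rad, forces in N, time in s.
With the tool pointing down it reaches from about 0.375 to 0.975 m from the base axis. Payload 3.8 kg.
Tool frame: the origin (TCP) lies on the mounting face of the last link; the fingertips stand 173 mm ahead of it and the grasp point (between the pads) lies 155 mm ahead of it; z points along the fingers, y is the direction in which the jaws open and shut (so a half turn about z gives the same grasp; the last joint's range is limited). The gripper opens to 85 mm and grips with 20 to 120 N. Pads are 22 mm wide; open, the fingers measure 114 mm over their backs; the gripper's body (76 mm by 85 mm) begins 54 mm behind the grasp point. The pads swing forward as they close: fully open they stand 13 mm farther back than shut.
Start: joints at [1.263, 0.264, 1.604, -0, 1.274, -0.037], TCP at [0.181, 0.65, 0.405] pointing down, gripper open.
Joint ranges: [-2.63, 2.63], [-0.94, 2.18], [0.31, 2.57], [-1.31, 4.45], [0, 2.66], [-2.55, 2.55]. Speed limits (rad/s): [2.57, 2.57, 3.14, 3.14, 3.14, 3.14].

### API

Orientations are given as a rotation vector (axis times angle).
In Python, from workcell import bot gives the robot as it stands.
- The arm moves only by the shell command python3 -m jog 'ROWS' [FORCE]. ROWS is JSON, a list that holds one entry, the list of rows, each a list of 7 numbers: the closure, from 0 (fully open) to 1 (shut), then the shift along the tool's x, y, z in cm, then the turn, a rotation vector about the tool's x, y, z in rad. A call has 1 to 12 rows; each row is the pose to reach, as a shift and turn from the pose commanded when the call began, along the tool's axes at that moment; what a row does not reach only later rows make up. A row lasts 1/8 s, in which the tool goes at most 62.5 mm and 10.7 degrees, less where a joint would pass 70% of its speed; a pose out of reach is approached as far as the arm can. A call with a gripper value outside its range is refused whole. The fingers move at their own pace and stop on an object; FORCE is the grip in N (left out, the last holds). Time passes only in rows, so rows that repeat a pose let the fingers close. It gives the time, the measured TCP pose, the force and the opening at its end, in the units of the state.
- bot.read_state(): the state, without advancing time (a new reading comes with each control period).
- bot.read_camera(name): name is "scene" or "top" or "wrist"; returns the picture (420x560x3 uint8, red, green, blue); there is no depth.
- bot.camera_model(name): a dict with "intrinsics" (3x3 intrinsics, pixels), "rvec" (rotation vector, rad) and "tvec" (3), from world to camera coordinates, as OpenCV has them. Camera axes: x right, y down, z forward; pixel columns grow to the right and rows downward; lengths in m; the calibration is good to about 2 mm. The wrist camera is an equidistant fisheye: a pixel r from the principal point sees the ray r / f radians off the axis. A picture is of the moment at which its call begins: read the wrist's pose just before it. camera_model takes no time and is no camera call; for the wrist camera it gives the pose at the moment of the call.
- bot.finish_job(): hands the job in, once; it reports no verdict.
The state is a dict: "time": time; "q": joint angles; "joint_vel": joint speeds; "joint_torque": joint torques, N m; "tool_pos": TCP position; "tcp_rot": TCP orientation; "wrist_force": force on the tool from outside, world axes, zero at the start; "torque": the same for the moment, N m; "width": opening from 0.0 (shut) to 1.0 (fully open).
Only numpy, scipy, OpenCV 4.12 (cv2) and the standard library are available. Lean on these libraries where they do the work, as an engineer would, in place of code of your own. Each camera call takes 0.05 s, during which the arm holds its last target.

### The job

Lift only the top orange cup off the nested orange stack and set it down gently, upright, in the middle of the lit round glass of the aluminium pallet, then let go. Leave the other orange cups and the blue stack nested and standing where they are.

Things in the scene. Friction and masses are not known exactly. Their poses are not given: they have to be found in the camera images.
- orange_top_mid (a point): Centre (half-way up, on the axis; z up) of the top of three nested orange cups. Each cup: round rigid plastic, 56 mm tall, ~45 g; upper 36 mm a straight open band with a dark line at its foot, 56 mm outside, 3 mm wall; lower 20 mm a tapered foot, 44 to 40 mm wide, loose inside the cup below. Only the band shows: the next cup, equally wide, begins 36 mm below this cup's rim (8 mm below this point).
- orange_next_mid (a point): Centre (half-way up, z up) of the second orange cup, in which the top one is nested, its rim under the top one's shoulder; it lies 36 mm below the top one's centre. Fingers that reach below its rim would grip both cups. It is nested in a third orange cup that stands on the table. Must stay.
- blue_top_mid (a point): Centre (half-way up) of the upper cup of a stack of two nested blue cups of the same shape; a bystander that must stay.
- glass (a point): Centre of the top face of the lit, pale blue round glass, 80 mm in diameter with a black ring round it, flush in the middle of a fixed aluminium pallet 180 x 150 mm, 24 mm high. z points up; x along the pallet's long side.
Things that resemble listed ones, but are neither listed nor needed, are in the scene too. What is shaped like the part that bears orange_top_mid but pink is not meant.

How it is judged:
By the outcome, as a careful person would: the job done as asked, in the order asked, and still so for the second after the job is handed in, with the robot touching nothing.
It also fails if it takes over 40 s, if anything falls off the work surface, if the arm or the gripper's body presses on something with over 40 N, if the wrist force passes 120 N, or if a joint passes its speed limit or range.

## Working session

There is one attempt and no reset: what is moved stays moved. The work goes in short steps, Python scripts to look and compute and a shell command to move; the robot and the scene stay as the last step left them, time stands still between calls to the robot, and variables do not carry over. Pictures are saved under pics/ and viewed, and the job is handed in when it is done.

```bash
ls; mkdir -p pics
python3 - <<'E'
from workcell import bot
import cv2
for n in ["scene","top","wrist"]:
    im=bot.read_camera(n); cv2.imwrite(f"pics/{n}0.png",im[:,:,::-1]); m=bot.camera_model(n); print(n,m)
s=bot.read_state(); print(s)
E
```

```text
pics
scene {'intrinsics': array([[396.34432981,   0.        , 283.95185264],
       [  0.        , 396.34432981, 208.0652686 ],
       [  0.        ,   0.        ,   1.        ]]), 'rvec': array([ 1.07017428,  2.3344014 , -1.10798557]), 'tvec': array([ 0.36511139, -0.16454861,  1.11113479])}
top {'intrinsics': array([[460.91793097,   0.        , 275.94897047],
       [  0.        , 460.91793097, 219.5368861 ],
       [  0.        ,   0.        ,   1.        ]]), 'rvec': array([ 2.21037697, -2.18695949,  0.08244713]), 'tvec': array([-0.03533253,  0.52260714,  1.04758011])}
wrist {'intrinsics': array([[325.1922621,   0.       , 277.8296945],
       [  0.       , 325.1922621, 208.3653052],
       [  0.       ,   0.       ,   1.       ]]), 'rvec': array([-2.27666356, -1.73088953, -0.29095245]), 'tvec': array([-0.67447777, -0.04281494,  0.38148438])}
{'time': 0.15, 'q': array([ 1.26309908e+00,  2.64595099e-01,  1.60508229e+00, -6.21262237e-06,
        1.27371738e+00, -3.69020945e-02]), 'joint_vel': array([-6.33054834e-04, -1.88568349e-03, -2.33963553e-03, -1.97821498e-04,
        1.02445411e-03, -3.99185954e-05]), 'joint_torque': array([ 1.30728768e-03, -5.15909672e+01, -3.67955196e+01, -1.85968702e-05,
        8.20137269e-03,  1.96274800e-05]), 'tool_pos': array([0.18048298, 0.65014248, 0.40362577]), 'tcp_rot': array([-4.24021631e-01, -3.11253880e+00,  2.79018278e-03]), 'wrist_force': array([-1.26140993,  0.42385563, -0.98740171]), 'torque': array([-0.04157775, -0.01172964,  0.00491437]), 'width': 0.9999734917601911}
```

View pics/scene0.png

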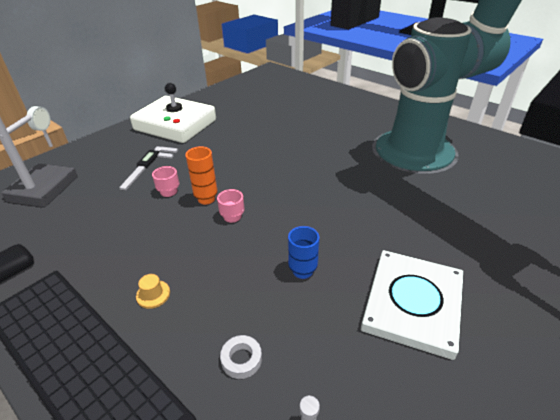

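View pics/top0.png

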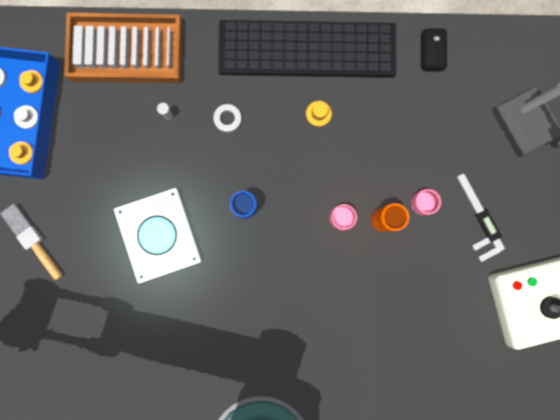

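View pics/wrist0.png

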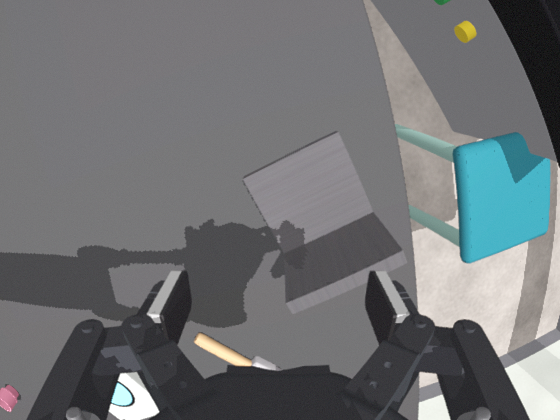

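The scene view shows the orange stack at about (202,175) between two pink cups, the blue stack at (303,252) and the pallet glass at (416,295). In the top view the orange rim is at about (396,217) and the glass at (157,235). Next I'll segment these and measure them.

```bash
cat > h.py <<'E'
import numpy as np,cv2
from workcell import bot
def ray(n,px):
    m=bot.camera_model(n);R=cv2.Rodrigues(m["rvec"])[0];K=m["intrinsics"]
    d=R.T@np.linalg.inv(K)@np.array([px[0],px[1],1.]);return -R.T@m["tvec"],d
def atz(n,px,z):
    o,d=ray(n,px);return o+d*(z-o[2])/d[2]
def proj(n,P):
    m=bot.camera_model(n);return cv2.projectPoints(np.array(P,float).reshape(-1,3),m["rvec"],m["tvec"],m["intrinsics"],None)[0].reshape(-1,2)
def mask(im,lo,hi,s=90,v=50):
    h=cv2.cvtColor(im,cv2.COLOR_RGB2HSV);return cv2.inRange(h,(lo,s,v),(hi,255,255))
E
python3 - <<'E'
from h import *
t=cv2.imread("pics/top0.png")[:,:,::-1].copy();s=cv2.imread("pics/scene0.png")[:,:,::-1].copy()
# glass
for n,im in (("top",t),("scene",s)):
    m=mask(im,80,100,30,120)
    k,l,st,c=cv2.connectedComponentsWithStats(m)
    for i in range(1,k):
        if st[i,4]>600:
            cn=max(cv2.findContours((l==i).astype(np.uint8),0,1)[0],key=len); e=cv2.fitEllipse(cn);print(n,e,atz(n,e[0],.024))
            pts=np.array([atz(n,p[0],.024) for p in cn]);print(pts.min(0),pts.max(0),pts[:,:2].max(0)-pts[:,:2].min(0))
cv2.imwrite("pics/tz.png",cv2.resize(t[185:250,310:460],None,fx=5,fy=5,interpolation=2)[:,:,::-1])
cv2.imwrite("pics/sz.png",cv2.resize(s[130:240,140:260],None,fx=5,fy=5,interpolation=2)[:,:,::-1])
E
```

```text
top ((156.5284423828125, 234.85198974609375), (37.44165802001953, 37.97734832763672), 41.20643997192383) [0.48453449 0.24175477 0.024     ]
[0.44103289 0.1995954  0.024     ] [0.5276052 0.2840266 0.024    ] [0.08657231 0.0844312 ]
scene ((415.6297912597656, 294.8365783691406), (34.94921112060547, 49.51632308959961), 111.16972351074219) [0.48340351 0.24269043 0.024     ]
[0.44055708 0.20096702 0.024     ] [0.52312081 0.28239552 0.024     ] [0.08256373 0.0814285 ]
```

View pics/tz.png

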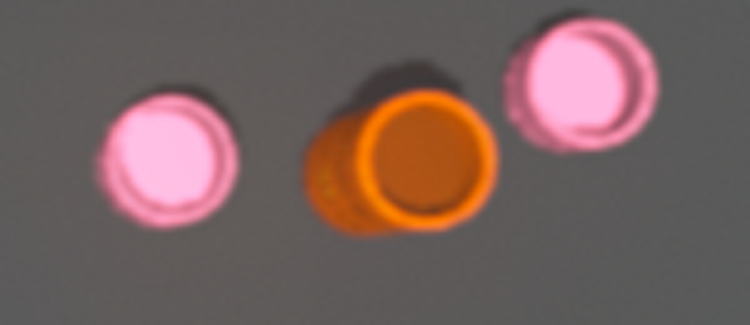

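View pics/sz.png

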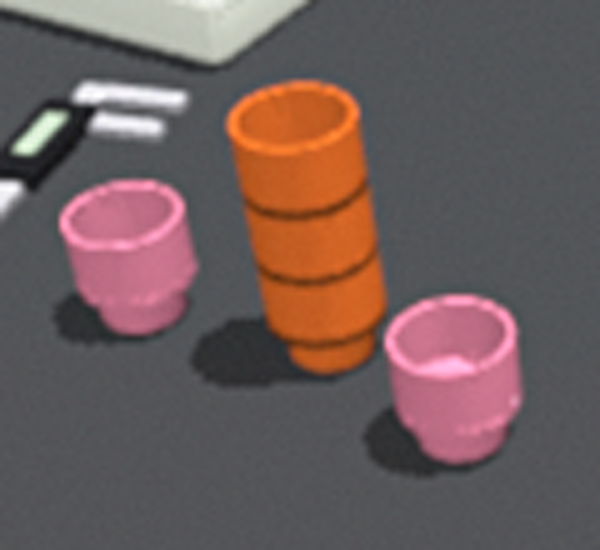

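The zooms show the top orange rim centred at top px (395,216.6), with scene rim centre near (198.5,153.5). It is three cups with the seams visible, and the pink cups stand clear. I'll refine by comparing the two cameras.

Run:
```python
from h import *
from scipy.optimize import minimize
t=cv2.imread("pics/top0.png")[:,:,::-1].copy();s=cv2.imread("pics/scene0.png")[:,:,::-1].copy()
print("direct",atz("top",(395,216.6),.128),atz("scene",(198.5,153.5),.128))
# silhouette fit of whole stack in each camera
a=np.linspace(0,2*np.pi,60)
prof=[(0,.020),(.02,.022),(.0201,.028),(.128,.028)]
def sil(n,x,y,prof):
    P=np.array([[x+r*np.cos(q),y+r*np.sin(q),z] for z,r in prof for q in a]); p=proj(n,P).reshape(len(prof),-1,2)
    M=np.zeros((420*4,560*4),np.uint8)
    for i in range(len(prof)-1):
        h=cv2.convexHull(((np.vstack(p[i:i+2])+.5)*4).astype(np.float32)); cv2.fillConvexPoly(M,h.astype(np.int32),255)
    return cv2.resize(M,(560,420),interpolation=cv2.INTER_AREA)/255.
for col,lo,hi,x0,prof in (("orange",3,14,None,prof),("blue",105,125,None,prof[:3]+[(.092,.028)])):
    for n,im,g in (("top",t,{"orange":(395,216.6),"blue":(243,204)}[col]),("scene",s,{"orange":(198.5,153.5),"blue":(303,234)}[col])):
        m=mask(im,lo,hi,120,40);k,l,st,c=cv2.connectedComponentsWithStats(m)
        i=l[int(g[1])+6:int(g[1])+30,int(g[0])-5:int(g[0])+5] if n=="scene" else l[int(g[1])-12:int(g[1])+12,int(g[0])-12:int(g[0])+12]
        i=np.bincount(i[i>0]).argmax(); mm=(l==i).astype(np.uint8);mm=cv2.morphologyEx(mm,cv2.MORPH_CLOSE,np.ones((7,7),np.uint8))
        p0=atz(n,g,prof[-1][0])[:2]
        r=minimize(lambda v:np.abs(sil(n,*(v/100),prof)-mm).sum(),p0*100,method="Nelder-Mead",options=dict(initial_simplex=[p0*100,p0*100+[1,0],p0*100+[0,1]]))
        print(col,n,p0,r.x/100,r.fun,mm.sum())
# pallet yaw
m=cv2.inRange(t,(150,150,150),(255,255,255));m[:, :100]=0;m[:,215:]=0;m[:180]=0;m[300:]=0
print(cv2.minAreaRect(cv2.findNonZero(m)))
```

```text
direct [ 0.52510627 -0.2747408   0.128     ] [ 0.5260266 -0.2714182  0.128    ]
orange top [ 0.52510627 -0.2747408 ] [ 0.52582351 -0.27563773] 42.55294117647059 907
orange scene [ 0.5260266 -0.2714182] [ 0.52449621 -0.27489013] 45.2156862745098 1366
blue top [0.55098325 0.04235936] [0.55295879 0.04333994] 30.72549019607843 604
blue scene [0.54731008 0.03981214] [0.55113313 0.04328525] 38.03529411764706 1414
((156.5500030517578, 235.1500244140625), (80.32185363769531, 67.98896789550781), 71.56505584716797)
```

```bash
cat >> h.py <<'E'
def go(P,st=None):
    st=st or bot.read_state();R=cv2.Rodrigues(st["tcp_rot"])[0]
    d=R.T@(np.array(P)-st["tool_pos"]);
    v=np.cross(R[:,2],[0,0,-1]); print("t",st["time"],"pos",st["tool_pos"].round(4),"shift cm",(d*100).round(2),"tiltfix",(R.T@v).round(4),"F",st["wrist_force"].round(2),"w",round(st["width"],3),"tooly",R[:,1].round(3),"q",st["q"].round(3))
E
python3 -c "
from h import *
go([.48,.25,.405]);go([.525,-.275,.34])"
```

```text
t 0.15 pos [0.1805 0.6501 0.4036] shift cm [-39.56 -30.54  -0.08] tiltfix [-0.0018 -0.0001  0.    ] F [-1.26  0.42 -0.99] w 1.0 tooly [ 0.267  0.964 -0.002] q [ 1.263  0.265  1.605 -0.     1.274 -0.037]
t 0.15 pos [0.1805 0.6501 0.4036] shift cm [-57.94 -79.92   6.5 ] tiltfix [-0.0018 -0.0001  0.    ] F [-1.26  0.42 -0.99] w 1.0 tooly [ 0.267  0.964 -0.002] q [ 1.263  0.265  1.605 -0.     1.274 -0.037]
```

```bash
python3 -m jog '[[[0,-4,-3,0,0,0,0],[0,-8,-6,0,0,0,0],[0,-12.5,-9.5,0,0,0,0],[0,-17,-13,0,0,0,0],[0,-21.5,-16.5,0,0,0,0],[0,-26,-20,0,0,0,0],[0,-30.5,-23.5,0,0,0,0],[0,-35,-27,0,0,0,0],[0,-39.5,-30.5,0,0,0,0],[0,-39.5,-30.5,0,0,0,0]]]'; python3 -c "
from h import *
go([.525,-.275,.36])"
```

```text
time: 1.4
tool_pos: [0.4813, 0.2478, 0.4044]
tcp_rot: [0.432, 3.111, -0.002]
wrist_force: [0.1, 0.1, -0.8]
width: 1.0
t 1.4 pos [0.4813 0.2478 0.4044] shift cm [-18.46 -49.11   4.5 ] tiltfix [-0.0009  0.0005 -0.    ] F [ 0.07  0.06 -0.79] w 1.0 tooly [ 0.273  0.962 -0.001] q [ 4.300e-01  1.100e-02  1.890e+00 -1.000e-03  1.241e+00 -8.640e-01]
```

```bash
python3 -m jog '[[[0,-2,-5,0,0,0,0],[0,-4,-10,0,0,0,0],[0,-6,-15.5,0,0,0,0],[0,-8,-21,0,0,0,0],[0,-10,-26.5,0,0,0,0],[0,-12,-32,0.5,0,0,0],[0,-14,-37.5,1,0,0,0],[0,-16,-42.5,2,0,0,0],[0,-17.5,-46.5,3,0,0,0],[0,-18.5,-49.1,4,0,0,0],[0,-18.5,-49.1,4.5,0,0,0],[0,-18.5,-49.1,4.5,0,0,0]]]'
python3 - <<'E'
from h import *
go([.5252,-.275,.36])
m=bot.camera_model("wrist");im=bot.read_camera("wrist");cv2.imwrite("pics/w1.png",im[:,:,::-1])
R=cv2.Rodrigues(m["rvec"])[0]
a=np.linspace(0,2*np.pi,72)
for r in (.028,.025):
  P=np.array([[.5252+r*np.cos(q),-.275+r*np.sin(q),.128] for q in a])@R.T+m["tvec"]
  th=np.arctan2(np.hypot(P[:,0],P[:,1]),P[:,2]);ph=np.arctan2(P[:,1],P[:,0]);K=m["intrinsics"]
  u=np.c_[K[0,2]+K[0,0]*th*np.cos(ph),K[1,2]+K[0,0]*th*np.sin(ph)];print(u.mean(0))
  im=cv2.polylines(im.copy(),[(u*16).astype(np.int32)],True,(0,255,0),1,16,4)
cv2.imwrite("pics/w1o.png",im[:,:,::-1])
E
```

```text
time: 2.9
tool_pos: [0.5264, -0.2705, 0.3588]
tcp_rot: [-0.423, -3.111, -0.002]
wrist_force: [-0.8, 0.3, 1.0]
width: 1.002
t 2.9 pos [ 0.5264 -0.2705  0.3588] shift cm [-0.   -0.47 -0.12] tiltfix [ 0.0012 -0.002  -0.    ] F [-0.78  0.33  0.96] w 1.002 tooly [0.267 0.964 0.001] q [-5.170e-01  1.420e-01  1.836e+00  1.000e-03  1.166e+00 -1.818e+00]
[270.02772297 229.66706626]
[269.9979666  229.81691266]
```

View pics/w1o.png

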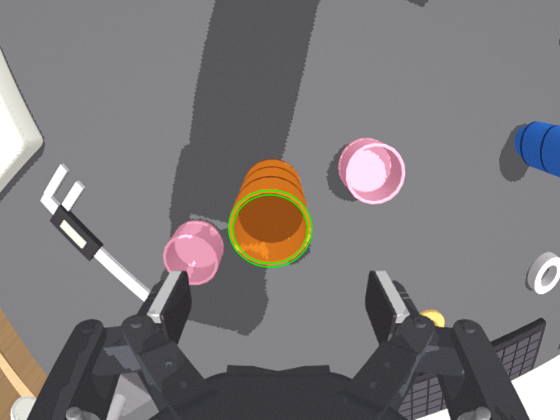

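Overlaying the predicted rim on the wrist view puts it on the actual rim at (270,230), to within about 1 px, so the orange position is confirmed. I'll let the arm settle and work out the remaining shift.

```bash
python3 -m jog '[[[0,0,0,3,0,0,0],[0,0,0,3,0,0,0],[0,0,0,3,0,0,0]]]';python3 -c "
from h import *
go([.5252,-.275,.275])"
```

```text
time: 3.32
tool_pos: [0.5268, -0.271, 0.3306]
tcp_rot: [0.422, 3.112, -0.0]
wrist_force: [-0.4, -0.5, -0.2]
width: 1.002
t 3.325 pos [ 0.5268 -0.271   0.3306] shift cm [ 0.06 -0.43  5.56] tiltfix [-0.0001  0.0007 -0.    ] F [-0.39 -0.51 -0.17] w 1.002 tooly [ 0.266  0.964 -0.   ] q [-0.517  0.166  1.863  0.     1.112 -1.818]
```

```bash
python3 -m jog '[[[0,0,-0.4,0,0,0,0],[0,0,-0.4,1,0,0,0],[0,0,-0.4,2.5,0,0,0],[0,0,-0.4,4,0,0,0],[0,0,-0.4,5,0,0,0],[0,0,-0.4,5.5,0,0,0],[0,0,-0.4,5.5,0,0,0],[0,0,-0.4,5.5,0,0,0]]]';python3 - <<'E'
from h import *
go([.5252,-.275,.275])
im=bot.read_camera("scene");cv2.imwrite("pics/s2.png",cv2.resize(im[90:230,120:280],None,fx=4,fy=4,interpolation=2)[:,:,::-1])
im=bot.read_camera("wrist");cv2.imwrite("pics/w2.png",im[:,:,::-1])
E
```

```text
time: 4.32
tool_pos: [0.5257, -0.2757, 0.2752]
tcp_rot: [0.424, 3.112, -0.001]
wrist_force: [0.8, 0.3, -0.8]
width: 0.999
t 4.325 pos [ 0.5257 -0.2757  0.2752] shift cm [0.07 0.06 0.02] tiltfix [-0.0003  0.0009  0.    ] F [ 0.78  0.25 -0.75] w 0.999 tooly [ 0.267  0.964 -0.   ] q [-0.525  0.224  1.906 -0.     1.011 -1.825]
```

View pics/s2.png

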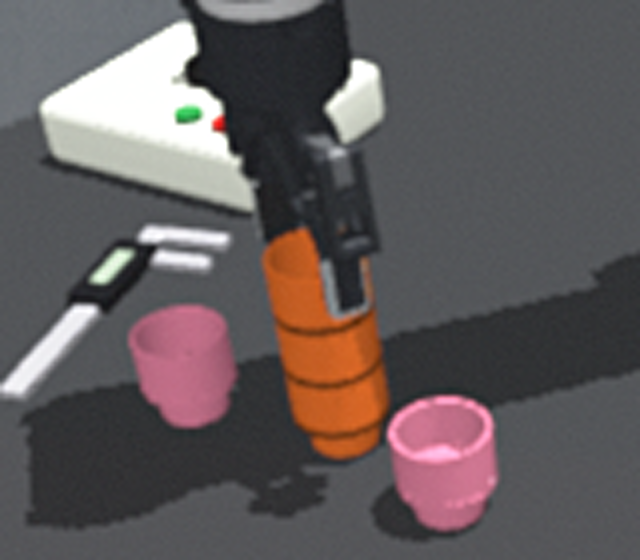

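View pics/w2.png

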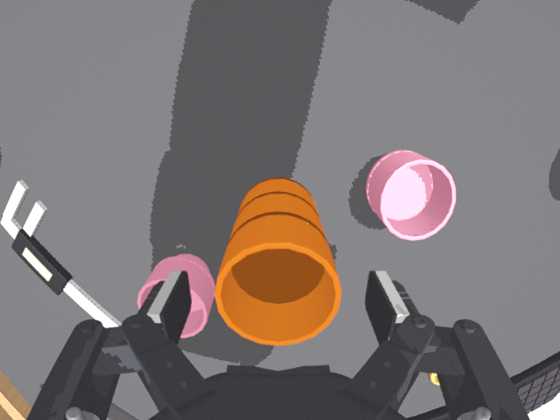

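The scene zoom shows the near fingertip at about px (207,169), and its bottom edge looks above the first seam. The wrist view has the cup centred between the pads at column 279. Next I'll estimate the tip height.

Run:
```python
from h import *
o,_=ray("scene",(0,0));print("cam",o)
for d in (.0425,.057):
  for z in (.09,.1,.105,.11,.115): print(d,z,((proj("scene",[.5257+d*.267,-.2757+d*.964,z])-[120,90]+.5)*4).round(1))
```

```text
cam [0.96022104 0.36191734 0.58480295]
0.0425 0.09 [[353.9 347. ]]
0.0425 0.1 [[351.4 331.8]]
0.0425 0.105 [[350.2 324.1]]
0.0425 0.11 [[348.9 316.4]]
0.0425 0.115 [[347.6 308.6]]
0.057 0.09 [[365.4 359.7]]
0.057 0.1 [[363.  344.4]]
0.057 0.105 [[361.7 336.7]]
0.057 0.11 [[360.5 329. ]]
0.057 0.115 [[359.3 321.1]]
```

The tips are at about z 0.113 open, and would be at 0.102 if fully shut. I'll go 5 mm lower, so they stay above the seam at 0.092 in any case, and then close gently.

```bash
python3 -m jog '[[[0,0,0,0.5,0,0,0],[0,0,0,0.5,0,0,0],[0.2,0,0,0.5,0,0,0],[0.25,0,0,0.5,0,0,0],[0.3,0,0,0.5,0,0,0],[0.35,0,0,0.5,0,0,0],[0.4,0,0,0.5,0,0,0],[0.5,0,0,0.5,0,0,0],[0.5,0,0,0.5,0,0,0],[0.5,0,0,0.5,0,0,0]]]' 25;python3 - <<'E'
from h import *
go([.5252,-.275,.27])
im=bot.read_camera("scene");cv2.imwrite("pics/s3.png",cv2.resize(im[90:230,120:280],None,fx=4,fy=4,interpolation=2)[:,:,::-1])
E
```

```text
time: 5.68
tool_pos: [0.5255, -0.2757, 0.2699]
tcp_rot: [0.424, 3.112, -0.0]
wrist_force: [-0.2, -0.7, 3.3]
width: 0.648
t 5.675 pos [ 0.5255 -0.2757  0.2699] shift cm [ 0.05  0.06 -0.01] tiltfix [-0.0001  0.0004 -0.    ] F [-0.19 -0.66  3.27] w 0.648 tooly [ 0.268  0.964 -0.   ] q [-0.525  0.23   1.91  -0.     1.002 -1.825]
```

View pics/s3.png

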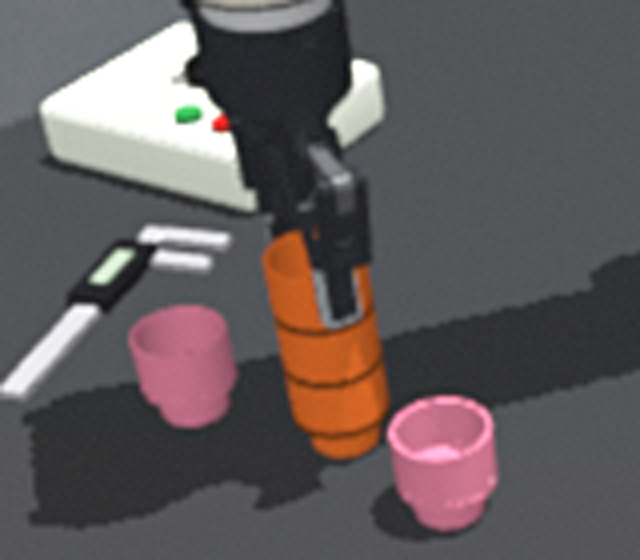

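The width reading of 0.648 is about 55 mm, so the cup is held, and the pads end just above the first seam. Lifting slowly, straight up.

```bash
python3 -m jog '[[[0.5,0,0,-0.3,0,0,0],[0.5,0,0,-0.8,0,0,0],[0.5,0,0,-1.4,0,0,0],[0.5,0,0,-2,0,0,0],[0.5,0,0,-2.6,0,0,0],[0.5,0,0,-3.3,0,0,0],[0.5,0,0,-4.3,0,0,0],[0.5,0,0,-5.5,0,0,0],[0.5,0,0,-7,0,0,0],[0.5,0,0,-8,0,0,0],[0.5,0,0,-8,0,0,0]]]';python3 - <<'E'
from h import *
go([.484,.242,.35])
im=bot.read_camera("scene");cv2.imwrite("pics/s4.png",cv2.resize(im[60:230,120:320],None,fx=3.5,fy=3.5,interpolation=2)[:,:,::-1])
E
```

```text
time: 7.1
tool_pos: [0.5258, -0.2758, 0.3513]
tcp_rot: [0.424, 3.11, -0.002]
wrist_force: [-0.1, 0.4, -0.9]
width: 0.651
t 7.1 pos [ 0.5258 -0.2758  0.3513] shift cm [17.89 48.78  0.05] tiltfix [-0.0007  0.0027  0.    ] F [-0.11  0.35 -0.92] w 0.651 tooly [ 0.268  0.964 -0.001] q [-0.525  0.15   1.841 -0.     1.147 -1.825]
```

View pics/s4.png

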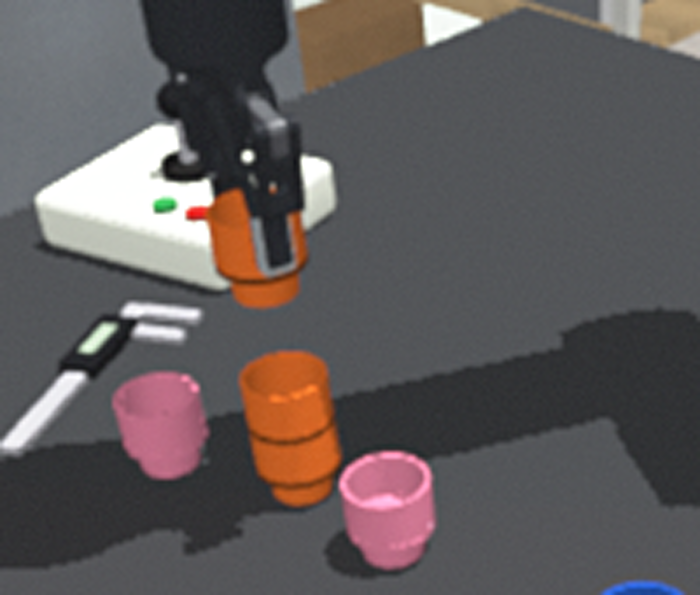

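Only the top cup came up: the two remaining orange cups still stand nested at zoom (290,425), and the lifted one hangs upright. Carrying it to above the glass.

```bash
python3 -m jog '[[[0.5,0.6,1.5,0,0,0,0],[0.5,1.7,4.5,0,0,0,0],[0.5,3.3,9,0,0,0,0],[0.5,5.1,14,0,0,0,0],[0.5,7,19,0,0,0,0],[0.5,9,24.5,0,0,0,0],[0.5,11,30,0,0,0,0],[0.5,13,35.5,0,0,0,0],[0.5,14.8,40.5,0,0,0,0],[0.5,16.4,44.7,0,0,0,0],[0.5,17.4,47.5,0,0,0,0],[0.5,17.9,48.8,0,0,0,0]]]';python3 -m jog '[[[0.5,0,0,2,0,0,0],[0.5,0,0,4,0,0,0],[0.5,0,0,6,0,0,0],[0.5,0,0,8,0,0,0],[0.5,0,0,9,0,0,0],[0.5,0,0,9.5,0,0,0],[0.5,0,0,9.5,0,0,0],[0.5,0,0,9.5,0,0,0]]]'
python3 - <<'E'
from h import *
go([.484,.2422,.223])
im=bot.read_camera("scene");cv2.imwrite("pics/s5.png",cv2.resize(im[170:370,320:520],None,fx=3,fy=3,interpolation=2)[:,:,::-1])
im=bot.read_camera("wrist");cv2.imwrite("pics/w5.png",im[:,:,::-1])
E
```

```text
time: 8.65
tool_pos: [0.4822, 0.2443, 0.3489]
tcp_rot: [-0.42, -3.112, 0.001]
wrist_force: [-0.5, 0.2, -1.1]
width: 0.65
time: 9.65
tool_pos: [0.4839, 0.2426, 0.2555]
tcp_rot: [0.424, 3.112, 0.001]
wrist_force: [-0.2, 0.2, -0.3]
width: 0.648
t 9.65 pos [0.4839 0.2426 0.2555] shift cm [-0.02 -0.04  3.25] tiltfix [0.0009 0.0011 0.    ] F [-0.23  0.19 -0.34] w 0.648 tooly [0.268 0.964 0.001] q [ 0.419  0.155  2.031 -0.     0.954 -0.881]
```

View pics/s5.png

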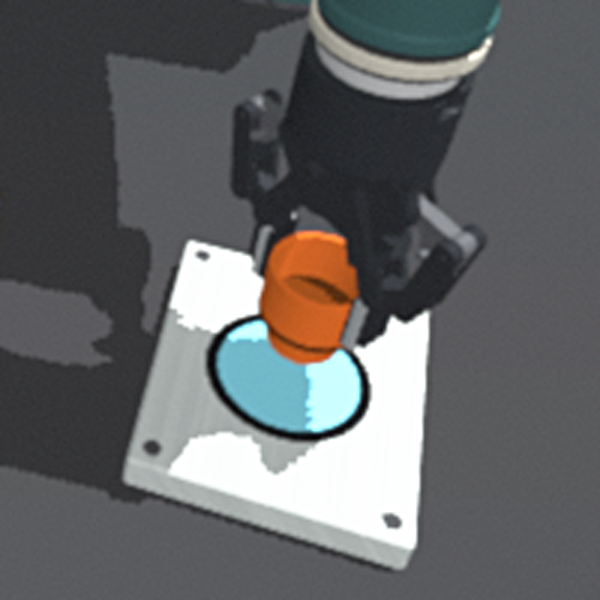

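View pics/w5.png

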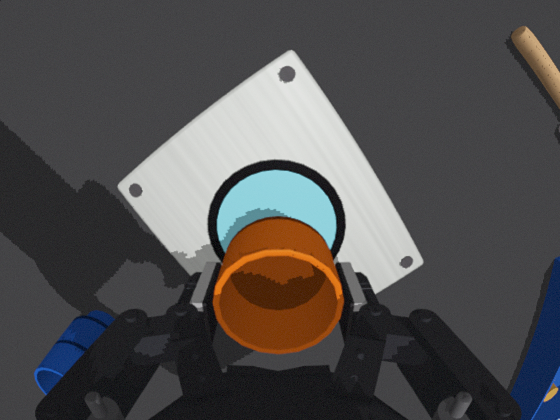

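Both views show the cup upright above the glass and aligned with it: cup at column 278, glass ring centre at about 277. Its foot is about 33 mm above the surface, so I'll descend and slow down near contact.

```bash
python3 -m jog '[[[0.5,0,0,0.7,0,0,0],[0.5,0,0,1.5,0,0,0],[0.5,0,0,2.2,0,0,0],[0.5,0,0,2.6,0,0,0],[0.5,0,0,2.8,0,0,0],[0.5,0,0,3,0,0,0],[0.5,0,0,3,0,0,0],[0.5,0,0,3,0,0,0]]]'
python3 -m jog '[[[0.5,0,0,0.1,0,0,0],[0.5,0,0,0.1,0,0,0],[0.5,0,0,0.2,0,0,0],[0.5,0,0,0.2,0,0,0]]]'
python3 -c "
from h import *
go([.484,.2422,.222])"
```

```text
time: 10.75
tool_pos: [0.4836, 0.2426, 0.2249]
tcp_rot: [0.424, 3.112, 0.0]
wrist_force: [-0.1, 0.9, -0.7]
width: 0.653
time: 11.25
tool_pos: [0.4834, 0.2425, 0.2226]
tcp_rot: [-0.424, -3.113, 0.0]
wrist_force: [-0.3, 0.5, -0.1]
width: 0.656
t 11.25 pos [0.4834 0.2425 0.2226] shift cm [-0.06 -0.01  0.06] tiltfix [-0.0002 -0.0002  0.    ] F [-0.29  0.51 -0.1 ] w 0.656 tooly [ 0.267  0.964 -0.   ] q [ 0.419  0.198  2.052 -0.     0.891 -0.881]
```

```bash
python3 -m jog '[[[0.5,0,0,0.05,0,0,0],[0.5,0,0,0.05,0,0,0],[0.5,0,0,0.05,0,0,0]]]'
python3 -m jog '[[[0.5,0,0,0.05,0,0,0],[0.5,0,0,0.05,0,0,0],[0.5,0,0,0.05,0,0,0]]]'
python3 -m jog '[[[0.5,0,0,0.05,0,0,0],[0.5,0,0,0.05,0,0,0],[0.5,0,0,0.05,0,0,0]]]'
python3 - <<'E'
from h import *
im=bot.read_camera("scene");cv2.imwrite("pics/s6.png",cv2.resize(im[170:370,320:520],None,fx=3,fy=3,interpolation=2)[:,:,::-1])
E
```

```text
time: 11.62
tool_pos: [0.4835, 0.2425, 0.2222]
tcp_rot: [0.424, 3.113, -0.0]
wrist_force: [0.9, 0.6, -0.4]
width: 0.653
time: 12.0
tool_pos: [0.4836, 0.2425, 0.222]
tcp_rot: [0.424, 3.113, 0.0]
wrist_force: [-1.7, -1.0, 3.5]
width: 0.658
time: 12.38
tool_pos: [0.4836, 0.2425, 0.222]
tcp_rot: [0.424, 3.113, 0.0]
wrist_force: [-2.4, -1.6, 7.5]
width: 0.652
```

View pics/s6.png

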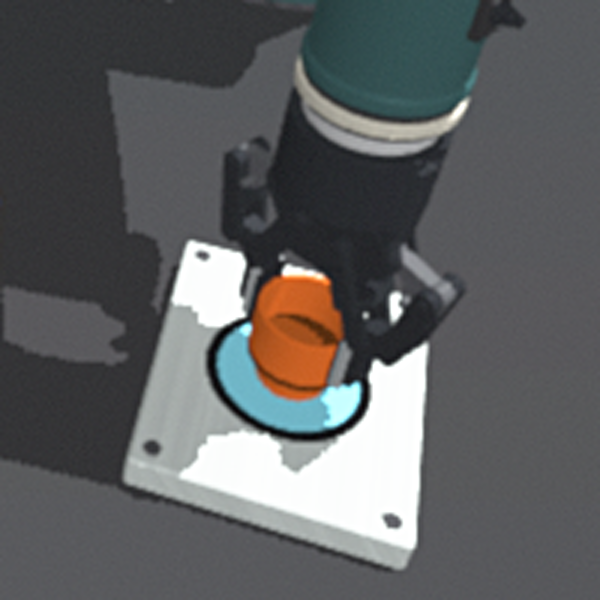

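Contact came at TCP z 0.222, exactly as predicted, with 7.5 N of load; the cup's foot is on the glass. I'll ease the load, open gradually and go straight up.

```bash
python3 -m jog '[[[0.5,0,0,-0.05,0,0,0],[0.5,0,0,-0.07,0,0,0],[0.33,0,0,-0.07,0,0,0],[0.28,0,0,-0.07,0,0,0],[0.2,0,0,-0.07,0,0,0],[0.1,0,0,-0.07,0,0,0],[0,0,0,-0.07,0,0,0],[0,0,0,-0.07,0,0,0],[0,0,0,-0.07,0,0,0]]]'
python3 -m jog '[[[0,0,0,-0.5,0,0,0],[0,0,0,-1.5,0,0,0],[0,0,0,-3,0,0,0],[0,0,0,-5,0,0,0],[0,0,0,-8,0,0,0],[0,0,0,-11,0,0,0],[0,0,0,-14,0,0,0],[0,0,0,-16,0,0,0],[0,0,0,-16,0,0,0]]]'
python3 - <<'E'
from h import *
go([.484,.2422,.222])
im=bot.read_camera("scene");cv2.imwrite("pics/s7.png",im[:,:,::-1])
im=bot.read_camera("wrist");cv2.imwrite("pics/w7.png",im[:,:,::-1])
im=bot.read_camera("top");cv2.imwrite("pics/t7.png",im[:,:,::-1])
E
```

```text
time: 13.55
tool_pos: [0.4835, 0.2425, 0.2219]
tcp_rot: [0.424, 3.113, 0.0]
wrist_force: [1.3, 0.6, 0.1]
width: 1.001
time: 14.68
tool_pos: [0.4842, 0.2428, 0.3852]
tcp_rot: [0.423, 3.108, 0.005]
wrist_force: [-0.9, 0.3, -0.2]
width: 1.002
t 14.675 pos [0.4842 0.2428 0.3852] shift cm [ 0.08 -0.13 16.32] tiltfix [0.0038 0.0046 0.    ] F [-0.93  0.26 -0.18] w 1.002 tooly [0.267 0.964 0.004] q [ 0.419  0.023  1.914 -0.     1.198 -0.881]
```

View pics/s7.png

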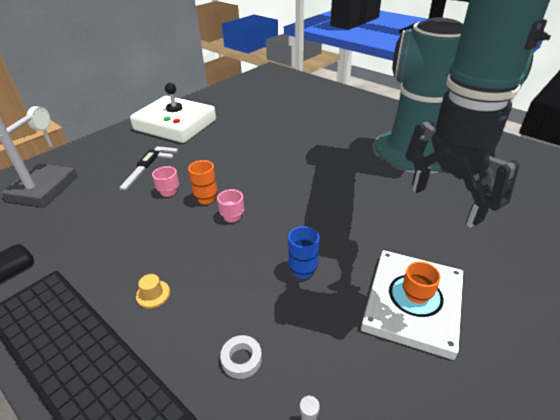

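View pics/w7.png

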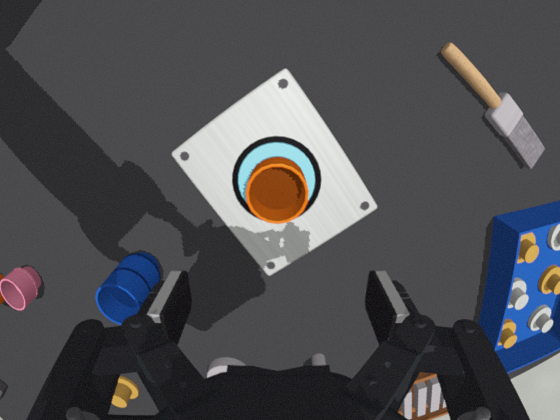

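View pics/t7.png

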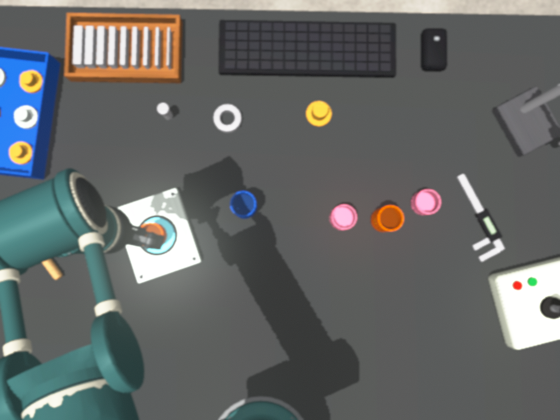

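The scene view shows the cup upright on the glass at (421,282), two orange cups at (203,183) and the blue stack at (303,252), with the gripper well clear. One numeric check of the centring and of the bystanders remains.

```bash
python3 -m jog '[[[0,0,0,0,0,0,0],[0,0,0,0,0,0,0],[0,0,0,0,0,0,0],[0,0,0,0,0,0,0]]]'
python3 - <<'E'
from h import *
from scipy.optimize import minimize
a=np.linspace(0,2*np.pi,60)
def sil(n,x,y,z0,H):
    prof=[(0,.020),(.02,.022),(.0201,.028),(H,.028)]
    p=proj(n,[[x+r*np.cos(q),y+r*np.sin(q),z+z0] for z,r in prof for q in a]).reshape(4,-1,2);M=np.zeros((1680,2240),np.uint8)
    for i in range(3): cv2.fillConvexPoly(M,cv2.convexHull(((np.vstack(p[i:i+2])+.5)*4).astype(np.float32)).astype(np.int32),255)
    return cv2.resize(M,(560,420),interpolation=cv2.INTER_AREA)/255.
im=bot.read_camera("scene");s0=cv2.imread("pics/scene0.png")[:,:,::-1].copy()
for nm,lo,hi,g,p0,z0,H,I in (("placed",3,14,(421,285),(.484,.242),.024,.056,im),("two",3,14,(203,185),(.525,-.275),0,.092,im),("blue",105,125,(303,255),(.551,.043),0,.092,im),("blue0",105,125,(303,255),(.551,.043),0,.092,s0)):
    m=mask(I,lo,hi,120,40);m=cv2.morphologyEx(m,cv2.MORPH_CLOSE,np.ones((5,5),np.uint8));k,l,st,c=cv2.connectedComponentsWithStats(m)
    i=l[g[1]-5:g[1]+6,g[0]-5:g[0]+6];i=np.bincount(i[i>0]).argmax();mm=(l==i)*1.
    p0=np.array(p0)*100;r=minimize(lambda v:np.abs(sil("scene",*(v/100),z0,H)-mm).sum(),p0,method="Nelder-Mead",options=dict(initial_simplex=[p0,p0+[1,0],p0+[0,1]]))
    print(nm,r.x/100,r.fun,mm.sum())
E
```

```text
time: 15.32
tool_pos: [0.4835, 0.2425, 0.3817]
tcp_rot: [-0.424, -3.113, 0.0]
wrist_force: [0.1, -0.2, -0.7]
width: 1.002
placed [0.48049626 0.242548  ] 117.58431372549019 1169.0
two [ 0.52418461 -0.27509626] 34.92549019607843 1005.0
blue [0.55102881 0.04346322] 39.58039215686275 1425.0
blue0 [0.55116289 0.04329983] 37.66274509803922 1414.0
```

Run:
```python
from h import *
im=bot.read_camera("scene").copy()
a=np.linspace(0,2*np.pi,60);big=cv2.resize(im[240:360,350:480],None,fx=5,fy=5,interpolation=2)
for r,z in ((.028,.08),(.02,.024),(.04,.024)):
    p=(proj("scene",[[.4835+r*np.cos(q),.2425+r*np.sin(q),z] for q in a])-[350,240]+.5)*5
    cv2.polylines(big,[p.astype(np.int32)],True,(0,255,0),1)
cv2.imwrite("pics/s8.png",big[:,:,::-1])
```

```text
(no output)
```

View pics/s8.png

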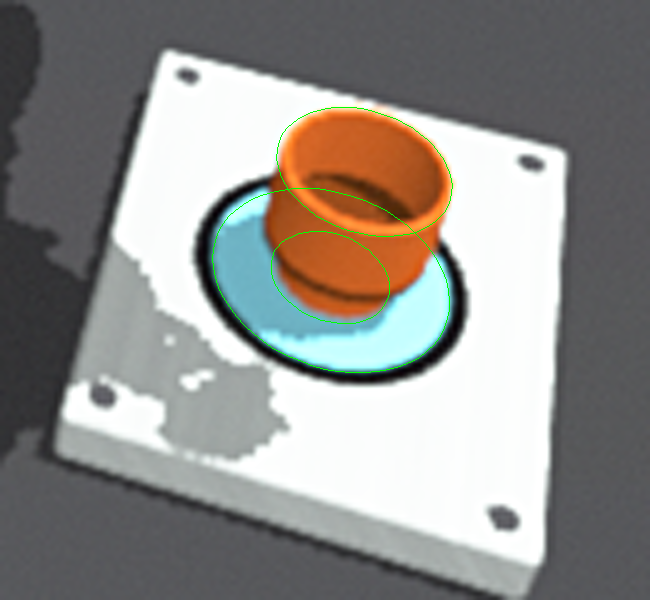

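The overlay of the expected rim, foot and glass circles on the picture agrees closely, so the cup stands upright and centred. Handing in.

```bash
python3 -c "
from workcell import bot
print(bot.finish_job())"
```

```text
the job is handed in; nothing more can be done
None
```

I lifted only the top orange cup off its stack, set it upright on the lit glass, let go and moved the gripper straight up clear of it. I then handed the job in at about 15.4 s of the 40 s allowed. The highest wrist force I read was about 8 N, at touchdown; I read it only at the end of each move.

- **Placed cup:** an overlay on the last scene picture shows it upright and centred on the glass to within about 2 mm.
- **Stacks left behind:** the other two orange cups and the blue stack measured within about 1 mm of where they started, still nested and standing.
- **One check disagreed:** the outline fit of the placed cup matched poorly and put it 3 mm off in x. I think colour from the reflection on the glass caused that. I relied on the overlay and the arm position at release, which agree with each other.

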